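# Open the push-and-turn bottle

## Robot

A 7-joint arm with a two-finger parallel gripper is mounted at the origin on a cart in front of the work surface, level with it; the furniture and walls round the work are solid. World frame = base frame: x ahead of the robot, y to its left, z up, the work surface at z = 0. Lengths are in m, angles in rad, forces in N, time in s.
With the tool pointing down it reaches from about 0.425 to 0.875 m from the base axis. Payload 8.4 kg.
Tool frame: the origin (TCP) lies at the very end of the fingers, on their centre line; the grasp point (between the pads) lies 19 mm behind it (env.grasp_offset is the distance from the TCP to the grasp point, in m); z points along the fingers, y is the line along which they close (so a half turn about z gives the same grasp; the last joint's range is limited). The gripper opens to 87 mm and grips with 3 to 60 N. Pads are 19 mm wide; open, the fingers measure 117 mm over their backs; the gripper's body (75 mm by 190 mm) begins 51 mm behind the grasp point.
Start: joints at [1.203, 0.333, 0.04, 1.465, -0.013, 1.343, -0.059], TCP at [0.173, -0.627, 0.223] pointing down, gripper open.
Joint ranges: [-2.58, 2.58], [-0.38, 2.09], [-1.3, 1.39], [0.25, 2.4], [-1.5, 4.64], [0.08, 2.09], [-2.65, 2.65]. Speed limits (rad/s): [2.22, 2.22, 2.79, 2.79, 3.14, 3.14, 3.14].

## Interface

Orientations are given as [roll, pitch, yaw] about the fixed x, y, z axes, in that order (R = Rz(yaw) Ry(pitch) Rx(roll)).
In Python, from cell import env, read_camera, camera_params gives the robot as it stands. Calls block until the motion is done:
- env.movep(position, orientation): joint-space move of the TCP to a pose.
- env.servo_line(position, frame=None, feed=0.15, contact_N=None): straight line of the TCP; frame=None keeps the orientation; feed is the mean speed in m/s. With contact_N (N) it stops when the force on the tool has changed by that much, and returns True; else False.
- env.move_joints(angles): joint-space move.
- env.gripper_to(opening, grip_force=None): finger opening in m; grip_force is the grip in N (None keeps the last); returns when the fingers have stopped.
- env.dwell(seconds).
- env.ik(position, orientation): joint angles nearest the present ones, or None.
- env.sense(): the state.
- read_camera(name): name is "scene" or "top" or "wrist"; returns the picture (384x512x3 uint8, red, green, blue); there is no depth.
- camera_params(name): a dict with "camera_matrix" (3x3 intrinsics, pixels), "k1" (the pictures are not rectified: a ray, as slopes to the right and down, at radius r is drawn at 1 + k1 r^2 times it, then the intrinsics apply), "R" (3x3) and "t" (3): a world point X has camera coordinates R X + t. Camera axes: x right, y down, z forward; pixel columns grow to the right and rows downward; lengths in m; the calibration is good to about 2 mm. A picture is of the moment at which its call begins: read the wrist's pose just before it. camera_params takes no time and is no camera call; for the wrist camera it gives the pose at the moment of the call.
A pose or a line that the arm cannot do raises env.PlanningError and nothing moves.
- env.sign_off(): hands the job in, once; it reports no verdict.
The state is a dict: "time_s": time; "joints": joint angles; "qvel": joint speeds; "joint_efforts": joint torques, N m; "position": TCP position; "tcp_rot": TCP orientation; "wrist_force": force on the tool from outside, world axes, zero at the start; "moment": the same for the moment, N m; "gripper_width": finger opening in m.
Only numpy, scipy, OpenCV 4.12 (cv2) and the standard library are available. Lean on these libraries where they do the work, as an engineer would, in place of code of your own. Each camera call takes 0.05 s, during which the arm holds its last target. There are 200 camera calls.

## Task

Open the amber bottle: press its white child-resistant cap down against the spring, keep it pressed while you turn it about 60 degrees anticlockwise (seen from above), then lift it off. Stand the cap, top up, in the small empty steel tray and let go. Leave the blue cap on the grey bottle as it is.

Things in the scene. Friction and masses are not known exactly. Their poses are not given: they have to be found in the camera images.
- white_cap: White ribbed push-and-turn cap on the amber bottle: cylinder 51 mm across, 38 mm tall, 35 g, loose; grip its side in any direction. Origin: centre of its lower rim; z up, flat top at 38 mm. Locked until pressed 2.5 mm below its starting height; hard stop at 6 mm, so press about 4.5 mm (spring 5 N at start, 9 N at stop). Kept pressed and turned 45 to 75 degrees anticlockwise from above, it lifts off.
- amber_bottle: Amber bottle with paper label in a black stand, fixed to the worktop: stand 80 mm across, 20 mm tall; bottle 60 mm across, shoulder at 75 mm, neck rim at 100 mm height. Origin on the worktop on the bottle's axis, z up. The cap's origin starts 84 mm above it. End stops block the cap clockwise and past 75 degrees anticlockwise; once free it is clear of the neck when raised 25 mm.
- cap_tray: Empty shallow steel tray, fixed to the worktop: 90 mm along its x, 155 mm along its y, walls 25 mm high. Origin under its centre on the worktop, z up; inner floor 2 mm above it, 82 by 148 mm clear inside. The white cap goes here.
- blue_cap: The blue cap of the second bottle (grey, otherwise the same as the amber one and with the same kind of cap); origin at the centre of its lower rim, z up. A bystander: leave it on its bottle.
Things that resemble listed ones, but are neither listed nor needed, are in the scene too. Several things have the shape of the white_cap; the one meant has the colours described above.

How it is judged:
By the outcome, as a careful person would: the job done as asked, in the order asked, and still so for the second after the job is handed in, with the robot touching nothing.
It also fails if it takes over 45 s, if anything falls off the work surface, if the arm or the gripper's body presses on something with over 40 N, if the wrist force passes 120 N, or if a joint passes its speed limit or range.

## Working session

There is one attempt and no reset: what is moved stays moved. The work goes in short steps, each a Python script; the robot and the scene stay as the last script left them, time stands still between calls to the robot, and variables do not carry over. Pictures are saved under pics/ and viewed, on a budget of 10 in all, crops included, one or two more only if the job needs it, and the job is handed in when it is done.

```bash
mkdir -p pics; ls
python3 - <<'E'
from cell import env, read_camera, camera_params
import cv2,numpy as np
np.set_printoptions(precision=4,suppress=True)
for n in("scene","top"):
    p=camera_params(n);im=read_camera(n);cv2.imwrite(f"pics/{n}0.png",im[:,:,::-1]);print(n,p['camera_matrix'].tolist(),p['k1'],-p['R'].T@p['t'],p['R'].tolist())
s=env.sense();print(s['time_s'],s['position'],s['tcp_rot'],s['gripper_width'])
a=cv2.imread("pics/scene0.png");b=cv2.imread("pics/top0.png")
cv2.imwrite("pics/top0b.png",cv2.resize(b,(800,600),interpolation=cv2.INTER_CUBIC))
cv2.imwrite("pics/scene0b.png",cv2.resize(a,(800,600),interpolation=cv2.INTER_CUBIC))
E
```

```text
pics
scene [[357.93394193249827, 0.0, 251.78379563244064], [0.0, 357.93394193249827, 196.47621371412572], [0.0, 0.0, 1.0]] 0.0045187684736587175 [-0.0173 -0.491   0.58  ] [[0.5793850030494425, -0.8150503684772844, -0.0024320950722668544], [-0.4722377556793768, -0.33325888084268335, -0.8160453544076992], [0.6643075495222847, 0.4739529672705144, -0.5779827544686538]]
top [[443.1841995594792, 0.0, 251.12174017873176], [0.0, 443.1841995594792, 195.55019050565494], [0.0, 0.0, 1.0]] -0.0969773028884246 [ 0.3165 -0.0836  1.1911] [[0.00010577657407252268, -0.9999822085476365, -0.005964176347745729], [-0.9819178087540104, 0.0010252024703607406, -0.18930495453531368], [0.18930770101355832, 0.005876354999946685, -0.9819002305676864]]
0.1 [ 0.1725 -0.6262  0.2217] [-3.1401  0.0001  0.2688] 0.08680426375591714
```

View pics/top0b.png

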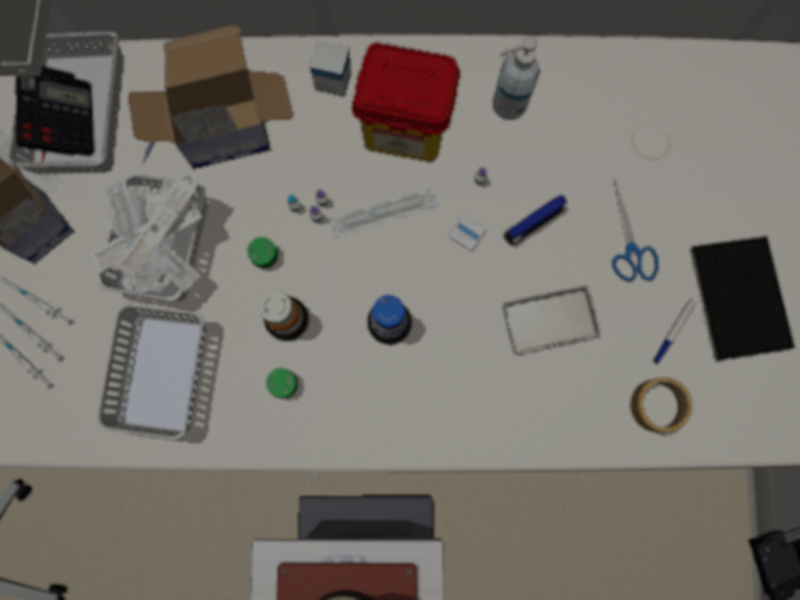

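View pics/scene0b.png

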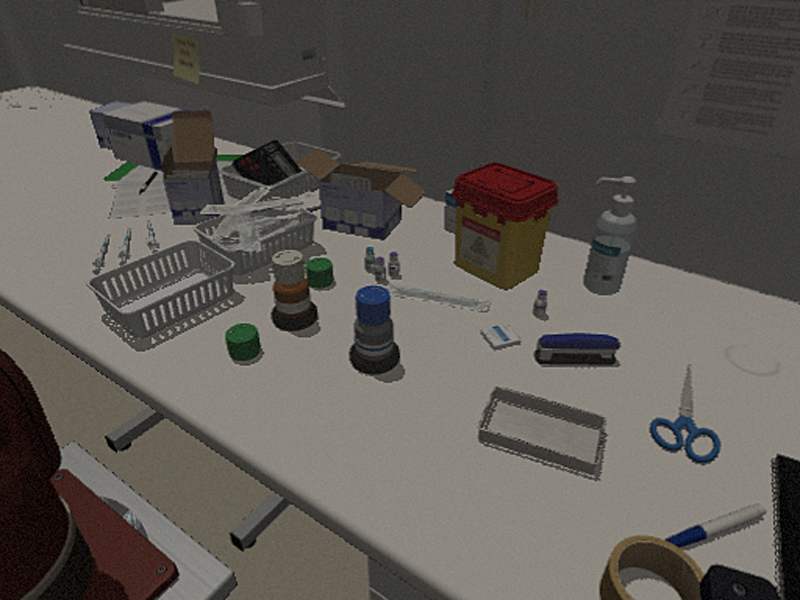

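The top view (800x600) shows the white cap on the amber bottle at (278,308), the blue cap at (388,310), loose green caps at (262,252) and (282,383), and the steel tray at (551,320). The plastic basket at (160,372) is not the tray. In the scene view, the white cap is at (288,265) and the tray at (543,430). Only the cap at (278,308) is white and on an amber bottle, so I'll confirm it with a crop.

```bash
cat > h.py <<'E'
import numpy as np,cv2
def ray(p,px):
    K=p['camera_matrix'];k=p['k1']
    d=(np.array(px,float)-[K[0,2],K[1,2]])/K[0,0];u=d.copy()
    for _ in range(20):u=d/(1+k*(u@u))
    return -p['R'].T@p['t'],p['R'].T@np.array([*u,1])
def plane(p,px,z):
    c,d=ray(p,px);return c+d*(z-c[2])/d[2]
def tri(*o):
    A=np.zeros((3,3));b=np.zeros(3);rs=[ray(*x) for x in o]
    for c,d in rs:
        d=d/np.linalg.norm(d);M=np.eye(3)-np.outer(d,d);A+=M;b+=M@c
    X=np.linalg.solve(A,b)
    return X,[np.linalg.norm(np.cross(X-c,d/np.linalg.norm(d))) for c,d in rs]
def proj(p,X):
    c=p['R']@X+p['t'];u=c[:2]/c[2];u=u*(1+p['k1']*(u@u));K=p['camera_matrix'];return u*K[0,0]+[K[0,2],K[1,2]]
E
python3 - <<'E'
import cv2,numpy as np
t=cv2.imread("pics/top0.png");s=cv2.imread("pics/scene0.png")
def c(im,x,y,w,h,W):return cv2.resize(im[y:y+h,x:x+w],(W,W*h//w),interpolation=cv2.INTER_NEAREST)
# top crops 50x36 ->400 (8x); tray 100x75 ->400 (4x)
a=np.hstack([c(t,155,175,50,36,400),c(s,160,150,50,36,400)])
b=np.hstack([c(t,300,170,100,75,400),c(s,295,235,100,75,400)])
o=np.vstack([a,b]);o=cv2.convertScaleAbs(o,alpha=1.3)
cv2.imwrite("pics/crop1.png",o);print(o.shape)
E
```

```text
(588, 800, 3)
```

View pics/crop1.png

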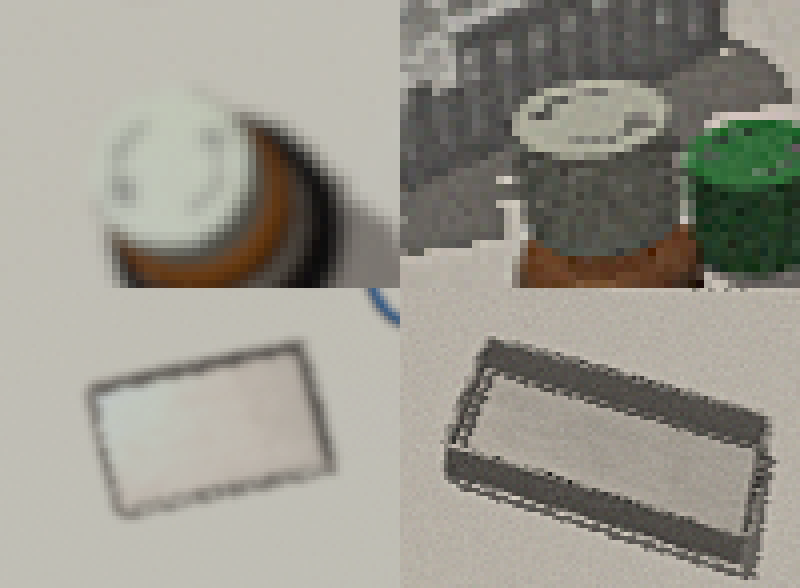

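The crops confirm the white cap on the amber bottle. Its top ellipse is centred near (176.8,195.9) in the top image and (183.9,164.9) in the scene image. The steel tray is empty, with its rim corners visible. Next I'll triangulate.

Run:
```python
from cell import env, camera_params
from h import *
np.set_printoptions(precision=4,suppress=True)
T=camera_params("top");S=camera_params("scene")
X,r=tri((T,(176.6,196)),(S,(183.9,164.9)));print("cap top",X,r)
ct=np.array([[90,95],[300,57],[332,180],[122,227]])/4+[300,170]
cs=np.array([[88,52],[370,124],[357,249],[50,162]])/4+[295,235]
P=[]
for a,b in zip(ct,cs):
    X2,r=tri((T,a),(S,b));P.append(plane(T,a,.025));print("corner",X2,r,P[-1])
P=np.array(P);c=P.mean(0);print("tray",c,"reach",np.hypot(*c[:2]),[np.linalg.norm(P[i]-P[(i+1)%4]) for i in range(4)])
bx,_=tri((T,(248.5,198)),(S,(239,188)));print('blue approx',bx)
print("cap reach",np.hypot(*X[:2]))
# cap handling feasibility: yaw options at cap
x,y=X[:2]
for yaw in np.arange(-180,180,20):
    q=env.ik([x,y,.2],[np.pi,0,np.radians(yaw)]);print(int(yaw),None if q is None else np.round(q,2))
```

```text
cap top [0.5224 0.106  0.1216] [np.float64(0.0009025141236049422), np.float64(0.0009025141236049636)]
corner [ 0.5465 -0.2685  0.0213] [np.float64(0.00044148884166358537), np.float64(0.0004414888416636599)] [ 0.546  -0.2683  0.025 ]
corner [ 0.5726 -0.4137  0.0289] [np.float64(0.0027423888521982583), np.float64(0.002742388852198197)] [ 0.5721 -0.4123  0.025 ]
corner [ 0.4898 -0.4333  0.0266] [np.float64(0.004537616566818119), np.float64(0.004537616566818074)] [ 0.4879 -0.4295  0.025 ]
corner [ 0.4582 -0.2889  0.0235] [np.float64(0.0019758845668127233), np.float64(0.0019758845668126665)] [ 0.4568 -0.287   0.025 ]
tray [ 0.5157 -0.3493  0.025 ] reach 0.6228652291664492 [np.float64(0.1462643937441653), np.float64(0.08596150368374207), np.float64(0.14587459001840888), np.float64(0.09109139335823156)]
blue approx [ 0.5174 -0.0719  0.1228]
cap reach 0.5330439436125849
-180 [ 0.59  0.23 -0.99  1.74  0.2   1.28  1.13]
-160 [ 0.68  0.26 -1.1   1.74  0.24  1.29  1.44]
-140 [ 0.68  0.26 -1.1   1.74  0.24  1.29  1.79]
-120 [ 0.68  0.26 -1.1   1.74  0.24  1.29  2.14]
-100 [ 0.68  0.26 -1.1   1.74  0.24  1.29  2.49]
-80 None
-60 [-1.41  0.25  1.3   1.82 -0.25  1.26 -2.65]
-40 [-1.2   0.15  1.01  1.82 -0.13  1.25 -2.42]
-20 [ 0.56  0.22 -0.95  1.74  0.19  1.27 -2.35]
0 [ 0.57  0.22 -0.96  1.74  0.19  1.28 -2.  ]
20 [ 0.59  0.23 -0.98  1.74  0.2   1.28 -1.66]
40 [ 0.62  0.24 -1.02  1.74  0.21  1.28 -1.32]
60 [ 0.62  0.24 -1.02  1.74  0.21  1.28 -0.98]
80 [ 0.61  0.24 -1.01  1.74  0.21  1.28 -0.62]
100 [ 0.61  0.23 -1.01  1.74  0.21  1.28 -0.27]
120 [ 0.6   0.23 -1.    1.74  0.2   1.28  0.08]
140 [ 0.6   0.23 -0.99  1.74  0.2   1.28  0.43]
160 [ 0.59  0.23 -0.99  1.74  0.2   1.28  0.78]
```

Run:
```python
from cell import env, read_camera, camera_params
import cv2,numpy as np,pickle
np.set_printoptions(precision=4,suppress=True)
env.movep([.5224,.106,.22],[np.pi,0,np.radians(60)])
s=env.sense();p=camera_params("wrist");im=read_camera("wrist");cv2.imwrite("pics/w1.png",im[:,:,::-1])
pickle.dump(p,open("w1.pkl","wb"))
print(s['time_s'],s['position'],s['tcp_rot'],s['joints'],-p['R'].T@p['t'])
cv2.imwrite("pics/w1b.png",cv2.resize(im[:,:,::-1],(800,600),interpolation=cv2.INTER_CUBIC))
```

```text
2.9583 [0.5227 0.105  0.2199] [-3.1415  0.0002  1.0455] [ 0.626   0.2213 -1.0229  1.7131  0.1948  1.3168 -0.9608] [0.5655 0.1778 0.3826]
```

View pics/w1b.png

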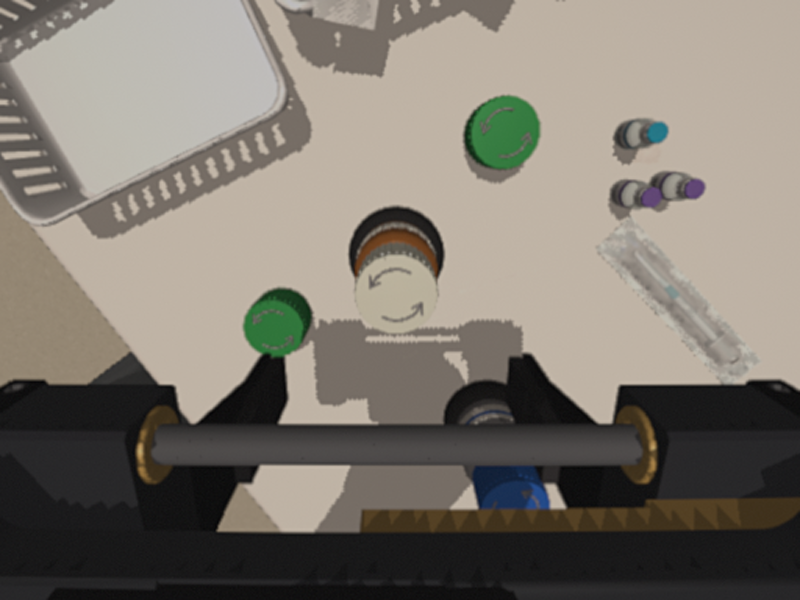

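The wrist view shows the white cap's top ellipse centred near (397,293.5) of 800x600, with clear space on both sides along the closing line. The green cap is at (277,325), well clear. I'll fuse the views, descend and grip.

Run:
```python
from cell import env, camera_params
from h import *
import pickle
np.set_printoptions(precision=4,suppress=True)
T=camera_params("top");S=camera_params("scene");W=pickle.load(open("w1.pkl","rb"))
w=(253.9,187.7)
print(tri((W,w),(T,(176.6,196))),tri((W,w),(S,(183.9,164.9))),plane(W,w,.122))
X,r=tri((W,w),(T,(176.6,196)),(S,(183.9,164.9)));print(X,r)
assert abs(X[2]-.122)<.005
xy=plane(W,w,.122)[:2]*.5+X[:2]*.5;print(xy)
o=[np.pi,0,np.radians(60)]
print(env.servo_line([*xy,.088],frame=o,feed=.1,contact_N=6))
s=env.sense();print(s['time_s'],s['position'],s['wrist_force'])
if s['position'][2]<.091:
    env.gripper_to(.045,grip_force=20)
    s=env.sense();print(s['time_s'],s['position'],s['wrist_force'],s['moment'],s['gripper_width'])
```

```text
(array([0.5239, 0.1072, 0.1145]), [np.float64(0.0010531534318847472), np.float64(0.0010531534318848046)]) (array([0.5255, 0.108 , 0.1196]), [np.float64(6.049011685244525e-05), np.float64(6.04901168524571e-05)]) [0.5259 0.1086 0.122 ]
[0.5242 0.1074 0.1194] [np.float64(0.0013708271681684009), np.float64(0.0020304582640084034), np.float64(0.0009973120057305267)]
[0.525 0.108]
False
4.475 [0.5255 0.1081 0.0886] [0.9087 0.4688 0.0667]
5.2083 [0.5247 0.1082 0.0879] [-1.905   1.5645  1.5651] [ 0.19    0.5304 -0.0017] 0.0500691873026591
```

Run:
```python
from cell import env
import numpy as np
np.set_printoptions(precision=4,suppress=True)
env.gripper_to(.045,grip_force=45)
s=env.sense();p=s['position'];print(s['time_s'],p,s['wrist_force'],s['gripper_width'])
z0=p[2]; xy=[.525,.108]
o=[np.pi,0,np.radians(60)]
for d in(.002,.0045):
    env.servo_line([*p[:2],z0-d],frame=o,feed=.01)
    s=env.sense();print(s['time_s'],s['position'],s['wrist_force'],s['moment'])
```

```text
5.425 [0.5247 0.1082 0.0879] [-4.2287  0.6582  1.931 ] 0.04915000394868494
5.7833 [0.5248 0.1082 0.0862] [-3.2516 -0.3645  4.1999] [0.0879 0.7057 0.0523]
6.1833 [0.5249 0.1082 0.0837] [-3.6972  0.1996  5.9669] [ 0.0282  0.7902 -0.0235]
```

Run:
```python
from cell import env
import numpy as np
np.set_printoptions(precision=4,suppress=True)
p=[.5249,.1082,.0827]
for a in range(60,121,12):
    env.servo_line(p,frame=[np.pi,0,np.radians(a)],feed=.05)
    s=env.sense();print(s['time_s'],np.degrees(s['tcp_rot'][2]).round(1),s['position'],s['wrist_force'],s['moment'],s['gripper_width'])
    if abs(s['moment'][2])>2: print('stop');break
```

```text
6.4333 60.0 [0.5249 0.1082 0.083 ] [-4.8737 -0.9527  8.5439] [-0.089   1.0331  0.0116] 0.049449537996588924
6.7917 72.0 [0.5253 0.1085 0.0832] [-3.4825  0.7606  7.8381] [0.0552 0.7454 0.0728] 0.049531574924419175
7.15 84.0 [0.5253 0.1086 0.0832] [-3.8124  1.97    8.9376] [0.1341 0.8038 0.0314] 0.04950505751328258
7.5083 96.0 [0.5254 0.1085 0.0832] [-3.468  -0.0688  8.6981] [0.067  0.7458 0.0926] 0.04934108093059063
7.8667 108.0 [0.5256 0.1085 0.0833] [-2.7668  0.3015  7.017 ] [0.093  0.505  0.0032] 0.04938320549095822
8.225 120.0 [0.5256 0.1086 0.0833] [-2.6565  1.5436  7.6303] [0.0933 0.465  0.0955] 0.04941267184965556
```

Run:
```python
from cell import env, read_camera
import numpy as np,cv2
np.set_printoptions(precision=4,suppress=True)
o=[np.pi,0,np.radians(120)]
for z in(.088,.094,.102,.114,.13,.2):
    env.servo_line([.5254,.1084,z],frame=o,feed=.05)
    s=env.sense();print(s['time_s'],s['position'],s['wrist_force'],s['gripper_width'])
    if s['wrist_force'][2]<-12: print('stop');break
im=read_camera("wrist");b=read_camera("scene")
cv2.imwrite("pics/l1.png",np.hstack([cv2.resize(im[:,:,::-1],(400,300)),cv2.resize(b[40:256,80:368,::-1],(400,300))]))
```

```text
8.4833 [0.5256 0.1086 0.0884] [-3.3193  1.3484  5.3675] 0.04944809560710136
8.75 [0.5255 0.1082 0.0941] [-1.8222  0.3432  1.5389] 0.049655921510462254
9.0583 [0.5259 0.1083 0.1024] [ 1.0257  0.2892 -0.6335] 0.04919810801804909
9.45 [0.5257 0.1084 0.1144] [ 0.0645  0.3513 -0.3775] 0.049192218637890486
9.9167 [0.5256 0.1084 0.1303] [ 0.0647  0.7663 -0.0536] 0.04933434616546773
11.4667 [0.5252 0.1083 0.1997] [-0.1542 -1.4444 -0.6179] 0.04901967340519947
```

View pics/l1.png

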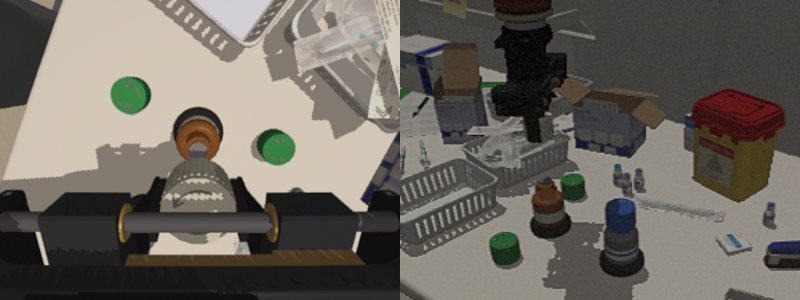

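The wrist view shows the cap held between the fingers, and the scene view shows the amber neck bare and the blue cap still on. Next I'll carry it over the tray with the closing line along the tray's long side and take one close look.

Run:
```python
from cell import env, read_camera,camera_params
import numpy as np,cv2,pickle
np.set_printoptions(precision=4,suppress=True)
best=[(y,env.ik([.5157,-.3493,.2],[np.pi,0,np.radians(y)])) for y in(10,-170)]
print(best, env.sense()['joints'])
q0=np.array(env.sense()['joints'])
y=min([b for b in best if b[1] is not None],key=lambda b:np.abs(np.array(b[1])-q0).max())[0]
env.movep([.5157,-.3493,.2],[np.pi,0,np.radians(y)])
s=env.sense();p=camera_params("wrist");im=read_camera("wrist")
print(y,s['time_s'],s['position'],s['gripper_width'])
pickle.dump(p,open("w2.pkl","wb"))
cv2.imwrite("pics/w2b.png",cv2.resize(im[:,:,::-1],(800,600),interpolation=cv2.INTER_CUBIC))
```

```text
[(10, array([ 1.4098,  0.613 , -1.2807,  1.521 ,  0.589 ,  1.4469, -1.2898])), (-170, array([ 1.3826,  0.5725, -1.2154,  1.522 ,  0.5392,  1.423 ,  1.885 ]))] [ 0.7595  0.3373 -1.2388  1.7291  0.3293  1.313  -0.0244]
10 13.2417 [ 0.5163 -0.3478  0.2002] 0.04913248239647987
```

View pics/w2b.png

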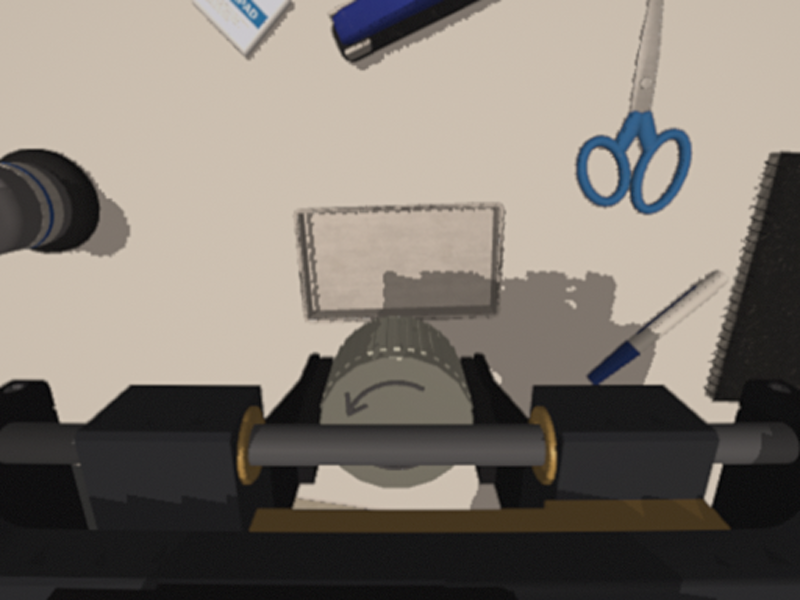

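The wrist view shows the empty tray with rim corners near (297,211), (504,205), (499,312) and (306,319). The cap is held square in front of it. I'll check the centre, then lower the cap.

Run:
```python
from cell import env, camera_params
from h import *
import pickle
np.set_printoptions(precision=4,suppress=True)
T=camera_params("top");W=pickle.load(open("w2.pkl","rb"))
cw=(np.array([[297,211],[504,205],[499,312],[306,319]])+.5)/1.5625-.5
ct=np.array([[90,95],[300,57],[332,180],[122,227]])/4+[300,170]
P=np.array([plane(W,c,.025) for c in cw]);print(P,P.mean(0))
print([np.linalg.norm(P[i]-P[(i+1)%4]).round(4) for i in range(4)])
for a,b in zip(cw,ct): print(tri((W,a),(T,b)))
c=(P.mean(0)+[.5157,-.3493,.025])[:2]/2;print(c)
assert np.linalg.norm(c-[.5157,-.3493])<.01
env.servo_line([*c,.2],feed=.1);env.servo_line([*c,.04],feed=.12)
env.servo_line([*c,.014],feed=.05)
s=env.sense();print(s['position'],s['wrist_force'])
print(env.servo_line([*c,.003],feed=.015,contact_N=4))
s=env.sense();print(s['time_s'],s['position'],s['wrist_force'],s['gripper_width'])
```

```text
[[ 0.5478 -0.2687  0.025 ]
 [ 0.5789 -0.417   0.025 ]
 [ 0.4978 -0.4336  0.025 ]
 [ 0.4651 -0.2852  0.025 ]] [ 0.5224 -0.3511  0.025 ]
[np.float64(0.1515), np.float64(0.0828), np.float64(0.1519), np.float64(0.0843)]
(array([ 0.547 , -0.2685,  0.022 ]), [np.float64(0.0004923676677867475), np.float64(0.0004923676677866485)])
(array([ 0.5776, -0.4213, -0.0004]), [np.float64(0.0018614655737329607), np.float64(0.0018614655737329772)])
(array([ 0.4913, -0.4382,  0.0027]), [np.float64(0.0019162934480609608), np.float64(0.0019162934480610031)])
(array([ 0.4595, -0.2862,  0.015 ]), [np.float64(0.002932882682783756), np.float64(0.0029328826827837834)])
[ 0.5191 -0.3502]
[ 0.5192 -0.3501  0.014 ] [ 0.7362  0.3657 -0.6682]
True
16.2667 [ 0.519  -0.3502  0.0054] [-0.5289  0.4486  4.995 ] 0.049376977254690035
```

Contact came at TCP z = 5.4 mm, where the cap rim should meet the tray floor. I'll release, retreat and look.

Run:
```python
from cell import env, read_camera,camera_params
import numpy as np,cv2
np.set_printoptions(precision=4,suppress=True)
env.gripper_to(.08);env.dwell(.3)
c=env.sense()['position']
env.servo_line([c[0],c[1],.06],feed=.05);env.servo_line([c[0],c[1],.22],feed=.15)
s=env.sense();print(s['time_s'],s['position'],s['wrist_force'])
im=read_camera("wrist");b=read_camera("scene");t=read_camera("top")
cv2.imwrite("pics/f1.png",np.vstack([np.hstack([cv2.resize(im[:,:,::-1],(400,300)),cv2.resize(b[120:318,130:394,::-1],(400,300))]),cv2.resize(t[140:260,110:430,::-1],(800,300))]))
```

```text
19.85 [ 0.518  -0.35    0.2189] [ 0.2904  0.8814 -0.6293]
```

View pics/f1.png

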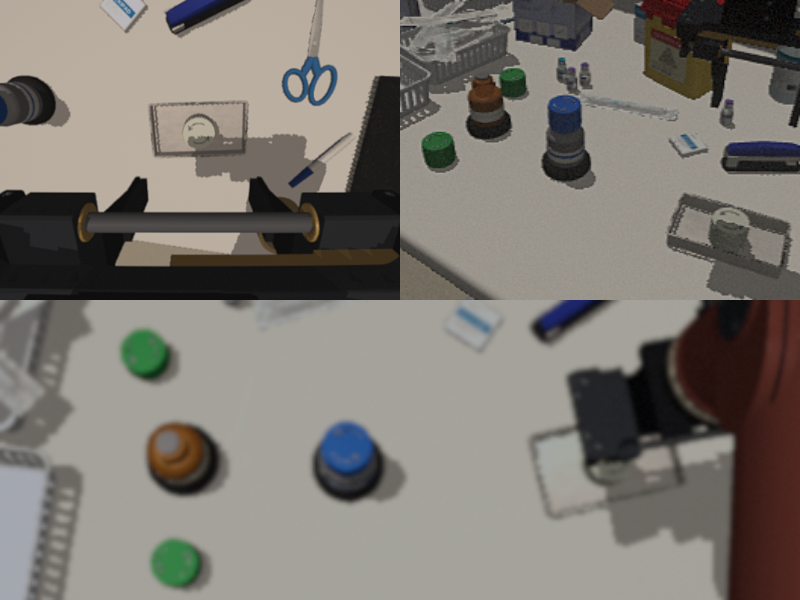

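The views show the white cap upright, top up, near the middle of the tray: wrist view (200,130), scene view (730,222). The amber bottle is open, the blue cap is untouched, and the gripper is clear.

```bash
python3 -c "
from cell import env
env.sign_off();print('done')"
```

```text
the job is handed in; nothing more can be done
done
```

The amber bottle is open and its white cap stands top up near the middle of the steel tray. I handed the job in at about 20 s of robot time, against the 45 s limit.

- **Opening:** I gripped the cap at 45 N, pressed it about 4.7 mm (force reading 7–9 N) and turned it from 60° to 120°, anticlockwise from above. It then came off with almost no pull.
- **Placing:** I lowered it until it touched the tray floor at tool height 5.4 mm, close to the expected 6 mm, then let go and backed off.
- **Last checks:** The final pictures show the cap upright in the tray, the amber neck bare, the blue cap still on the grey bottle, and the gripper touching nothing.
- **Disagreements:** My two estimates of the tray centre differed by about 7 mm, and two tray corners came out at the wrong height when I combined the wrist and top views. I used the average of the two centres, which the tray's clearance of about 15 mm allowed. The cap-top height from the different camera pairs ranged from 114.5 to 121.6 mm, against 122 mm expected.

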